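# Screw the cleaned filter plug back into the washer's drain pump

## Robot

A 6-joint arm with a two-finger parallel gripper is mounted at the origin on the work surface. World frame = base frame: x ahead of the robot, y to its left, z up, the work surface at z = 0. Lengths are in m, angles in rad, forces in N, time in s.
With the tool pointing down it reaches from about 0.3 to 0.875 m from the base axis. Payload 6.4 kg.
Tool frame: the origin (TCP) lies at the very end of the fingers, on their centre line; the grasp point (between the pads) lies 19 mm behind it; z points along the fingers, y is the line along which they close (so a half turn about z gives the same grasp; the last joint's range is limited). The gripper opens to 85 mm and grips with 20 to 120 N. Pads are 22 mm wide; open, the fingers measure 114 mm over their backs; the gripper's body (76 mm by 85 mm) begins 54 mm behind the grasp point. The pads swing forward as they close: fully open they stand 13 mm farther back than shut.
Start: joints at [-1.433, 0.181, 1.607, -0, 1.354, -0.206], TCP at [0.194, -0.541, 0.231] pointing down, gripper open.
Joint ranges: [-2.99, 2.99], [-0.89, 2.07], [0.3, 2.58], [-1.14, 4.28], [0, 2.63], [-3.12, 3.12]. Speed limits (rad/s): [2.57, 2.57, 3.01, 3.14, 3.14, 3.14].

## Interface

Orientations are given as a unit quaternion [w, x, y, z].
In Python, from rig import read_state, get_image, job_done, search_frame, outline_of, pinpoint gives the robot as it stands.
- The arm moves only by the tool drive_tool, never from a script. Its argument "increments" is one flat list of numbers, 7 for each row, row after row: the shift along the world's x, y, z in cm, then the turn, a rotation vector about the world's x, y, z in rad, then the opening in per cent of the stroke, from 0 (shut) to 100 (fully open). In form: [tx, ty, tz, rx, ry, rz, hand, tx, ty, tz, rx, ry, rz, hand, ...]. A call has 1 to 20 rows; each row shifts and turns the commanded pose from where the row before left it; what a row does not reach is not made up. A row lasts 1/10 s, in which the tool goes at most 50 mm and 8.59 degrees, less where a joint would pass 70% of its speed; a pose out of reach is approached as far as the arm can. A call is refused whole if a number of a shift passes 5 or a number of a turn 0.15, either way. A call with a gripper value outside its range is refused whole. The fingers move at their own pace and stop on an object; "newtons" is the grip in N (left out, the last holds). Time passes only in rows, so rows that do not move let the fingers close. It gives the time, the measured TCP pose, the force, the opening and the grip force at its end, in the units of the state.
- read_state(): the state, without advancing time (a new reading comes with each control period).
- get_image(name): name is "scene" or "side" or "wrist"; returns a dict with "color" (400x640x3 uint8, red, green, blue), "camera_matrix" (3x3 intrinsics, pixels), "T" (4x4, takes a point from camera to world coordinates); the wrist camera has in their place "mount" (4x4, takes a point from camera to tool coordinates, whose origin is the TCP and whose axes are the flange's). Camera axes: x right, y down, z forward; pixel columns grow to the right and rows downward; lengths in m; the calibration is good to about 2 mm. The wrist camera is an equidistant fisheye: a pixel r from the principal point sees the ray r / f radians off the axis. A picture is of the moment at which its call begins: read the wrist's pose just before it. There is no depth.
- job_done(): hands the job in; it is judged then, once.
Trained networks look in a picture, given as the dict that the camera call returned (one of the last four; its "shot" number tells which), for a name from the list of things; names that differ only in an ending like _2 or _b are one class to them, and where a whole thing is asked for, a point or a joint stands for the part that bears it (a point fixed in the world has none). Each returns a list of dicts, best first, with "score" (0 to 1); they miss things now and then, are a little off and sometimes report something else, mostly with a low value. They report only what shows in the picture. A call takes as long as a camera call. They do not tell look-alikes from the thing itself.
- search_frame(query, picture): "location" ([column, row] in pixels, amid what is visible of it).
- outline_of(query, picture): "region" (400x640 bool, what is visible of it) and "location" ([column, row] in pixels, amid what is visible of it).
- pinpoint(query, picture): "location" ([column, row] in pixels: a listed point, or the origin of a listed thing).
The state is a dict: "clock": time; "joint_pos": joint angles; "joint_velocities": joint speeds; "tau": joint torques, N m; "ee_pos": TCP position; "ee_rot": TCP orientation; "ft_force": force on the tool from outside, world axes, zero at the start; "moment": the same for the moment, N m; "gripper_width": finger opening in m; "finger_force": force on a finger pad.
Only numpy, scipy, OpenCV 4.12 (cv2) and the standard library are available. Lean on these libraries where they do the work, as an engineer would, in place of code of your own. Each camera call takes 0.05 s, during which the arm holds its last target. There are 200 camera calls.

## Task

The washer's drain pump stands mouth up on the crates and its blue filter plug has just been cleaned. Set the plug upright in the mouth, back it off (anticlockwise) gently until it drops into the thread start, then run it in clockwise until it is fully home, without ever forcing it, and let go. Leave the brush, the peg cup, the pump bottle and the sink stopper where they are.

Things in the scene. Friction and masses are not known exactly. Their poses are not given: they have to be found in the camera images.
- crates: Three upturned shallow plastic crates (grey, lime, teal from below) stacked into one fixed low shelf 380 x 660 mm, flat top 150 mm above the work surface. Origin: centre of its underside; z up.
- housing: Pale grey drain pump housing fixed on the crates: upright round cup 72 mm outside diameter, 50 mm high, on a 100 x 80 mm foot; a black hose spigot sticks out to its -x side at 22 mm height, reaching 74 mm from the axis. Origin: centre of its underside, on the cup's axis; z up.
- mouth (a point): Centre of the housing's open mouth at rim height (50 mm above the housing's origin, 200 mm above the work surface); z up. The bore is 60 mm wide; inside is a coarse right-hand three-start thread of 50 mm inner diameter. How the thread is turned about the axis is different every time, is not measured and is independent of the housing's yaw.
- thread_face (a point): On the axis at the height of the threads' flat upper faces, 5 mm below the rim. Going round anticlockwise (from above) each 120 degrees hold: a fixed post (8 degrees, up to 1 mm below the rim), a thread (84 degrees), an opening (28 degrees): the thread start. A lug on a thread slides anticlockwise, up to about 105 degrees, till it drops into an opening; turned clockwise it jams on a post.
- thread_starts (a point): On the axis, 9 mm below the rim: the threads' underside at the openings. From an opening, clockwise turning leads the lugs under the threads, which draw the plug about 4 mm down in 75 to 95 degrees until the lugs meet the next posts, a hard stop. In the opening, farther anticlockwise, is a post too. Free turning takes under 0.1 N m; a stop adds about 0.6 N m per 0.04 rad; above 0.8 N m is forcing.
- gasket_face (a point): On the axis, 27.7 mm below the rim: face of a sprung rubber gasket (1.5 N per mm). The dropped plug's nose rests on it and it pushes the plug up against the threads, about 8 N when fully home; friction then keeps the plug where it is left.
- plug: Blue plastic filter plug, about 140 g, loose, standing upright on its nose on the crates. Nose tapering from 34 to 47 mm diameter over its lowest 8 mm, core 47 mm diameter, flange 72 mm diameter from 33.5 to 38.5 mm height, grip bar above. Origin: centre of the nose's end face; z up through the bar.
- plug_lugs (a point): On the plug's axis, 16 mm above its origin: height of its three white lugs, 120 degrees apart (one at the plug's +x), 6.6 mm wide, 57 mm across. Plug origin below the mouth: 14.5 mm with lugs on the posts, 18 to 19 mm with lugs lying on the threads (flange 15 mm above rim), 28 to 29 mm dropped into the thread start (flange 5 mm above rim), 33 mm fully home (flange 1 mm above rim).
- plug_bar (a point): Middle of the plug's grip bar, 52.5 mm above the plug's origin. The bar is 56 mm long along the plug's x axis, 14 mm thick along its y axis, and stands from 38.5 to 66.5 mm above the plug's origin.
- lint_brush: Bystander: steel lint brush lying flat, about 160 mm long along its x, 36 mm wide, 22 mm high. Origin: on its underside near the middle.
- peg_cup: Bystander: white ceramic cup 76 mm wide, 85 mm high, with wooden pegs standing out to about 105 mm. Origin: centre of its underside.
- pump_bottle: Bystander: closed pink pump bottle 62 mm wide, 135 mm high. Origin: centre of its underside.
- sink_stopper: Bystander: hard dark silicone sink stopper 58 mm wide, 31 mm high. Origin: centre of its underside.
Things that resemble listed ones, but are neither listed nor needed, are in the scene too. Of the things like the plug, leave any that is pink or turquoise; of the rest the smaller one is meant.

How it is judged:
On the way:
1. the plug, upright, has dropped into the thread start (z of plug in the frame of mouth between -0.0311 and -0.0255 m and horizontal distance between plug and mouth below 0.004 m and angle between plug's own z axis and vertical below 0.1 rad), for 0.2 s.
At the end, for the whole second after the job is handed in: The plug is released and at rest, upright within 0.06 rad and within 4 mm of the mouth's axis, run in so far that its origin lies at least 31.8 mm below the rim (fully home is about 33 mm) (z of plug in the frame of mouth below -0.0318 m and horizontal distance between plug and mouth below 0.004 m and angle between plug's own z axis and vertical below 0.06 rad and linear speed of plug below 0.01 m/s and contact force between the fingers and plug below 0.1 N); the robot touches nothing.
It fails at once if the plug is forced: more than 50 N between the plug and the housing (its thread and gasket included) (contact force between plug and housing above 50 N).
It fails at once if the lint brush is moved by more than 20 mm (distance of lint_brush from where it was at the start of the episode above 0.02 m).
It fails at once if the peg cup is moved by more than 20 mm or tipped (distance of peg_cup from where it was at the start of the episode above 0.02 m or angle between peg_cup's own z axis and vertical above 0.3 rad).
It fails at once if the pump bottle is moved by more than 20 mm or tipped (distance of pump_bottle from where it was at the start of the episode above 0.02 m or angle between pump_bottle's own z axis and vertical above 0.3 rad).
It fails at once if the sink stopper is moved by more than 20 mm (distance of sink_stopper from where it was at the start of the episode above 0.02 m).
It also fails if it takes over 72 s, if anything falls off the work surface, if the arm or the gripper's body presses on something with over 40 N, if the wrist force passes 120 N, or if a joint passes its speed limit or range.

## Working session

There is one attempt and no reset: what is moved stays moved. The work goes in short steps, Python scripts to look and compute and a tool call to move; the robot and the scene stay as the last step left them, time stands still between calls to the robot, and variables do not carry over. Pictures are saved under pics/ and viewed, at most 10 in all, crops included, and the job is handed in when it is done.

Besides the shell and the picture viewer there is one more tool, called by a JSON object that holds its "method" and its "body", one argument or row to a line. drive_tool: Moves the arm, as the interface text tells. Its arguments: {"type":"object","properties":{"increments":{"type":"array","items":{"type":"number"}},"newtons":{"type":"number"}},"required":["increments"]}

```bash
ls; mkdir -p pics; cat > h.py <<'E'
import numpy as np, cv2
from rig import *
def ray(im,p):
    K=im["camera_matrix"]; d=np.linalg.inv(K)@[p[0],p[1],1.]
    T=np.array(im["T"]); return T[:3,3],T[:3,:3]@d
def atz(im,p,z):
    o,d=ray(im,p); return o+d*(z-o[2])/d[2]
def proj(im,X):
    T=np.array(im["T"]); c=T[:3,:3].T@(np.array(X)-T[:3,3]); q=np.array(im["camera_matrix"])@c; return q[:2]/q[2]
def tri(ps):
    A=np.zeros((3,3));b=np.zeros(3)
    for im,p in ps:
        o,d=ray(im,p); d=d/np.linalg.norm(d); M=np.eye(3)-np.outer(d,d); A+=M;b+=M@o
    return np.linalg.solve(A,b)
def save(im,n): cv2.imwrite(f"pics/{n}.png",cv2.cvtColor(im["color"],cv2.COLOR_RGB2BGR))
E
python3 - <<'E'
from h import *
np.set_printoptions(precision=4,suppress=True)
ims={n:get_image(n) for n in("scene","side")}
for n,im in ims.items():
    save(im,n+"0"); print(n,np.array(im["T"]),np.array(im["camera_matrix"]))
zs=dict(plug=.15,plug_bar=.2025,plug_lugs=.166,mouth=.2,housing=.15,lint_brush=.15,peg_cup=.15,pump_bottle=.15,sink_stopper=.15)
for q,z in zs.items():
    for n,im in ims.items():
        for r in pinpoint(q,im)[:4]: print(q,n,round(r["score"],2),np.round(r["location"],1),atz(im,r["location"],z)[:2])
cv2.imwrite("pics/both.png",cv2.resize(np.vstack([cv2.cvtColor(ims[n]["color"],cv2.COLOR_RGB2BGR) for n in ims]),(480,600)))
print(read_state())
E
```

```text
pics
scene [[ 0.7666  0.4124 -0.4921  0.8828]
 [ 0.6421 -0.4938  0.5864 -0.5362]
 [-0.0011 -0.7655 -0.6434  0.6862]
 [ 0.      0.      0.      1.    ]] [[377.5892   0.     322.598 ]
 [  0.     377.5892 193.588 ]
 [  0.       0.       1.    ]]
side [[-0.884  -0.2598  0.3886  0.0836]
 [-0.467   0.5278 -0.7094  0.6576]
 [-0.0208 -0.8086 -0.5879  0.7149]
 [ 0.      0.      0.      1.    ]] [[394.7381   0.     319.3377]
 [  0.     394.7381 194.5084]
 [  0.       0.       1.    ]]
plug scene 0.82 [159.8 268. ] [ 0.382  -0.3928]
plug scene 0.8 [220.2 237.9] [ 0.4061 -0.2769]
plug scene 0.74 [302.4 224.1] [ 0.5028 -0.1467]
plug scene 0.7 [247.1 389. ] [ 0.6599 -0.4317]
plug side 0.96 [323.  168.5] [ 0.5034 -0.133 ]
plug side 0.71 [403.4 218.7] [ 0.2459 -0.0258]
plug_bar scene 0.91 [300.7 202.3] [ 0.4971 -0.1426]
plug_bar scene 0.84 [152.3 249.5] [ 0.3859 -0.3931]
plug_bar scene 0.66 [246.4 376.1] [ 0.6692 -0.432 ]
plug_bar scene 0.57 [217.2 220.6] [ 0.4138 -0.2784]
plug_bar side 0.79 [327.2 149.7] [ 0.4968 -0.1459]
plug_bar side 0.6 [407.1 198.3] [ 0.2454 -0.0322]
plug_lugs scene 0.93 [294.4
[... 888 characters left out ...]
 side 0.89 [198.9 257.5] [0.5739 0.2739]
pump_bottle side 0.62 [269.7 220.6] [0.5103 0.113 ]
sink_stopper scene 0.94 [286.8 280.9] [ 0.5759 -0.2673]
sink_stopper side 0.56 [320.  142.6] [ 0.5777 -0.2568]
{'clock': 1.0, 'joint_pos': array([-1.4333,  0.1808,  1.607 ,  0.    ,  1.3538, -0.2063]), 'joint_velocities': array([ 0.0012, -0.    ,  0.0004,  0.0017, -0.0012,  0.0006]), 'tau': array([ -0.0016, -44.4856, -35.1687,  -0.0004,   0.0008,   0.    ]), 'ee_pos': array([ 0.1938, -0.5414,  0.2313]), 'ee_rot': array([0.    , 0.9853, 0.171 , 0.    ]), 'ft_force': array([-0.0388,  0.836 , -0.2952]), 'moment': array([0.013 , 0.0318, 0.0342]), 'finger_force': 0.0, 'gripper_width': 0.08543355169810303}
```

View pics/scene0.png

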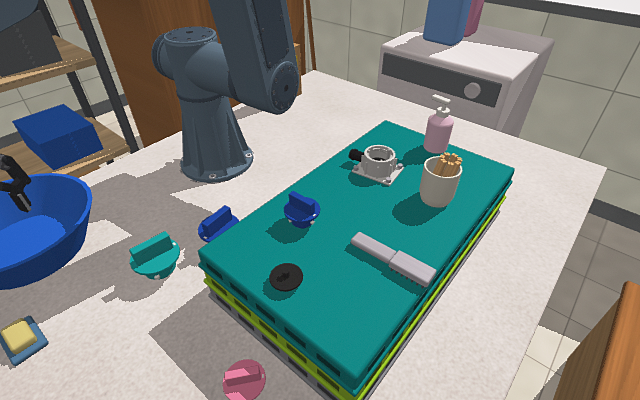

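View pics/side0.png

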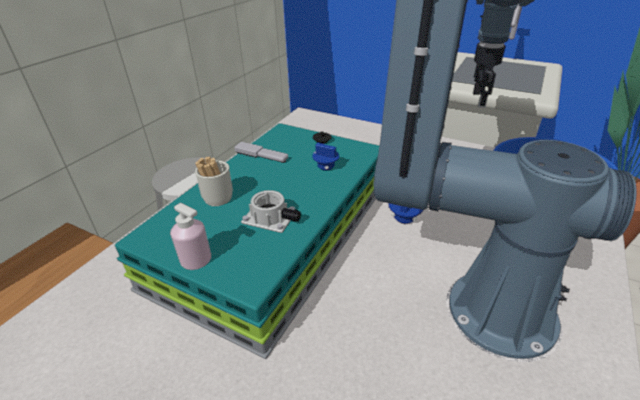

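The scene picture shows the small blue plug on the crates at about (302,212), with the housing at (378,160). The larger blue plug at (218,225) and the turquoise and pink ones stand on the table. The side picture agrees: plug at (325,157), mouth at (266,202). I'll move above the plug.

{"method": "drive_tool", "body": {
  "increments": [2,2.6,1.2,0,0,0,100,2.2,2.85,1.2,0,0,0,100,2.2,2.85,1.2,0,0,0,100,2.2,2.85,1.2,0,0,0,100,2.2,2.85,1.2,0,0,0,100,2.2,2.85,1.2,0,0,0,100,2.2,2.85,1.2,0,0,0,100,2.2,2.85,1.2,0,0,0,100,2.2,2.85,1.2,0,0,0,100,2.2,2.85,1.2,0,0,0,100,2.2,2.85,1,0,0,0,100,2.2,2.85,0,0,0,0,100,2.2,2.85,0,0,0,0,100,2,2.6,0,0,0,0,100,0,0,0,0,0,0,100,0,0,0,0,0,0,100]
}}

```text
clock: 2.6
ee_pos: [0.4978, -0.147, 0.3611]
ee_rot: [0.0, 0.985, 0.172, -0.0]
ft_force: [-0.0, 0.2, -1.0]
gripper_width: 0.0854
finger_force: 0.0
```

```bash
cat >> h.py <<'E'
from scipy.spatial.transform import Rotation as R
def wcam():
    s=read_state(); im=get_image("wrist"); q=s["ee_rot"]
    B=np.eye(4); B[:3,:3]=R.from_quat([q[1],q[2],q[3],q[0]]).as_matrix(); B[:3,3]=s["ee_pos"]
    im["T"]=B@np.array(im["mount"]); return im,s
def wray(im,p):
    K=np.array(im["camera_matrix"]); u=(np.array(p)-K[:2,2])/np.array([K[0,0],K[1,1]]); r=np.linalg.norm(u)
    d=np.array([*(u/max(r,1e-9)*np.sin(r)),np.cos(r)]); return im["T"][:3,3],im["T"][:3,:3]@d
def watz(im,p,z):
    o,d=wray(im,p); return o+d*(z-o[2])/d[2]
E
python3 - <<'E'
from h import *
np.set_printoptions(precision=4,suppress=True)
im,s=wcam(); save(im,"w1"); print(s["ee_pos"],s["ee_rot"],s["joint_pos"]); print(im["T"],im["camera_matrix"])
for q,z in dict(plug=.15,plug_bar=.2025,plug_lugs=.166,mouth=.2).items():
    for r in pinpoint(q,im)[:3]: print(q,round(r["score"],2),np.round(r["location"],1),watz(im,r["location"],z)[:2])
for q in["plug","plug_bar"]:
  for r in outline_of(q,im)[:2]: print(q,r["score"],r["location"],r["region"].sum())
E
```

```text
[ 0.4978 -0.147   0.3611] [ 0.0001  0.9851  0.172  -0.0003] [-0.5156 -0.025   1.5685 -0.0005  1.5985  0.7095]
[[ 0.3401 -0.906  -0.2519  0.5611]
 [-0.9404 -0.3278 -0.0908 -0.123 ]
 [-0.0004  0.2678 -0.9635  0.5043]
 [ 0.      0.      0.      1.    ]] [[309.7069   0.     323.8541]
 [  0.     309.7069 199.608 ]
 [  0.       0.       1.    ]]
plug 0.84 [475.2 158.7] [ 0.5827 -0.3162]
plug 0.72 [320.7 170.8] [ 0.4999 -0.1411]
plug 0.72 [379.6 312.7] [ 0.3397 -0.2865]
plug_bar 0.96 [384.2 333.5] [ 0.3436 -0.2823]
plug_bar 0.74 [320.2 181.6] [ 0.4985 -0.1417]
plug_bar 0.71 [494.1 163.5] [ 0.5841 -0.3125]
plug_lugs 0.86 [382.1 315.1] [ 0.3469 -0.2842]
plug_lugs 0.81 [319.3 171.8] [ 0.501  -0.1392]
plug_lugs 0.65 [480.3 156.4] [ 0.587 -0.313]
mouth 0.92 [119.5  96.4] [0.5168 0.1064]
plug 0.96 [320.0, 175.1] 3661
plug 0.78 [489.6, 166.5] 921
plug_bar 0.88 [387.1, 320.1] 1508
plug_bar 0.8 [491.9, 164.9] 958
```

View pics/w1.png

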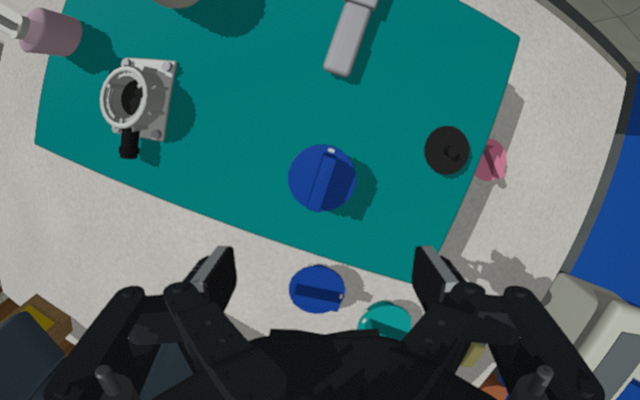

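The wrist picture shows the plug at (321,178), its bar running from about (331,150) to (313,207). The housing mouth is at (125,97), with the spigot pointing down the picture. Next I'll measure the bar's direction.

```bash
python3 - <<'E'
import cv2
im=cv2.imread("pics/w1.png"); 
a=cv2.resize(im[135:220,280:365],None,fx=6.5,fy=6.5,interpolation=cv2.INTER_CUBIC)
cv2.imwrite("pics/w1c.png",a)
E
```

```text
(no output)
```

View pics/w1c.png

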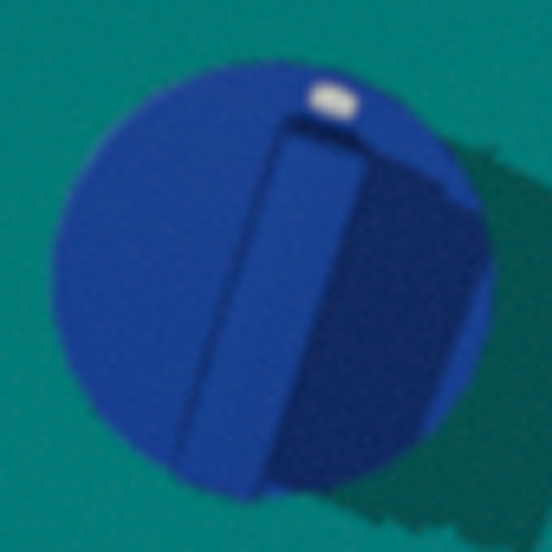

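```bash
python3 - <<'E'
from h import *
np.set_printoptions(precision=4,suppress=True)
im,s=wcam()
c=lambda x,y:(280+x/6.5-.5,135+y/6.5-.5)
TL,TR,BL,BR=[watz(im,c(*p),.2165)[:2] for p in[(287,130),(365,165),(180,475),(262,495)]]
print(TL,TR,BL,BR,"centre",(TL+TR+BL+BR)/4)
d=(TL+TR-BL-BR)/2; print("len",np.linalg.norm(d),"thick",np.linalg.norm(TR-TL),"yaw of +x",np.arctan2(d[1],d[0]))
print("flange c",watz(im,c(272,280),.1885), "mark",watz(im,c(333,101),.1885))
sc=get_image("scene"); sd=get_image("side")
for q in["plug_bar","mouth","plug","housing"]:
    P=[]
    for i in(sc,sd):
        r=pinpoint(q,i)
        ref=np.array([.499,-.1415,.19]) if q.startswith("plug") else np.array([.518,.105,.18])
        r=min(r,key=lambda r:np.linalg.norm(np.array(r["location"])-proj(i,ref)))
        P.append((i,r["location"]))
    print(q,tri(P))
E
```

```text
[ 0.5266 -0.1364] [ 0.5256 -0.1487] [ 0.4725 -0.1387] [ 0.4736 -0.1513] centre [ 0.4996 -0.1438]
len 0.05311012044569949 thick 0.01234101214066122 yaw of +x 0.04718958967067012
flange c [ 0.4997 -0.1434  0.1885] mark [ 0.5301 -0.1428  0.1885]
plug_bar [ 0.5023 -0.1396  0.2035]
mouth [0.5259 0.0923 0.1949]
plug [ 0.5019 -0.1411  0.1488]
housing [0.5091 0.1126 0.1443]
```

{"method": "drive_tool", "body": {
  "increments": [0.3,3.6,0,0,0,-0.0425,100,0.3,3.6,0,0,0,-0.0425,100,0.3,3.6,-1,0,0,-0.0425,100,0.3,3.6,-1,0,0,-0.0425,100,0.3,3.6,-1,0,0,-0.0425,100,0.3,3.6,-1.5,0,0,-0.0425,100,0.2,3.7,-1.5,0,0,-0.0425,100,0,0,0,0,0,0,100,0,0,0,0,0,0,100]
}}

```text
clock: 4.4
ee_pos: [0.5175, 0.1063, 0.3009]
ee_rot: [0.0, 1.0, 0.024, -0.0]
ft_force: [0.4, -0.3, 0.1]
gripper_width: 0.0853
finger_force: 0.0
```

```bash
python3 - <<'E'
from h import *
np.set_printoptions(precision=4,suppress=True)
im,s=wcam(); save(im,"w2"); print(s["ee_pos"],s["ee_rot"],s["joint_pos"])
for q,z in dict(mouth=.2,housing=.15,thread_face=.195,gasket_face=.1723).items():
    for r in pinpoint(q,im)[:2]: print(q,round(r["score"],2),np.round(r["location"],1),watz(im,r["location"],z)[:2]); L=r["location"]
# wanted: rectified top view at rim height around guess
K=np.array(im["camera_matrix"]);T=im["T"]
def wproj(X):
    c=(np.atleast_2d(X)-T[:3,3])@T[:3,:3]; r=np.arctan2(np.hypot(c[:,0],c[:,1]),c[:,2]); n=np.hypot(c[:,0],c[:,1])
    return c[:,:2]/n[:,None]*r[:,None]*K[0,0]+K[:2,2]
c0=(.518,.106);N=580;h=.045
u=np.linspace(-h,h,N); Y,X=np.meshgrid(-u,u) # dummy
X=c0[0]+np.tile(u,(N,1)); Y=c0[1]-np.tile(u[:,None],(1,N))
out=[]
for z in(.2,):
    p=wproj(np.c_[X.ravel(),Y.ravel(),np.full(X.size,z)]).astype(np.float32).reshape(N,N,2)
    out.append(cv2.remap(im["color"],p[...,0],p[...,1],cv2.INTER_CUBIC))
cv2.imwrite("pics/rect.png",cv2.cvtColor(out[0],cv2.COLOR_RGB2BGR))
E
```

```text
[0.5175 0.1063 0.3009] [ 0.0002  0.9997  0.0245 -0.0005] [-0.0221  0.0244  1.6369 -0.0004  1.4813  1.4998]
mouth 0.81 [326.1 198.3] [0.5181 0.1054]
mouth 0.7 [529.2  52.4] [ 0.665  -0.0722]
housing 0.79 [331.6 184.3] [0.5188 0.0998]
thread_face 0.64 [327.8 196.9] [0.518 0.104]
thread_face 0.36 [529.5  52.6] [ 0.6666 -0.0763]
gasket_face 0.96 [326.2 191.5] [0.5169 0.1051]
```

View pics/rect.png

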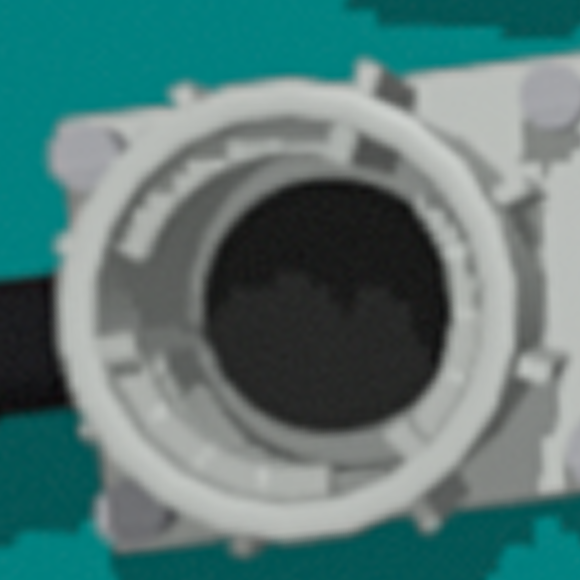

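The rectified view shows the rim centre at about (289,309), which is world (0.518, 0.103). The posts sit near 72°, 192° and 312°, so the openings should be centred near 54° (mod 120). Next is the grasp.

{"method": "drive_tool", "body": {
  "increments": [-0.2,-3,0,0,0,0,100,-0.3,-3.7,0,0,0,0,100,-0.3,-3.7,0,0,0,0,100,-0.3,-3.7,0,0,0,0,100,-0.3,-3.7,0,0,0,0,100,-0.3,-3.7,0,0,0,0,100,-0.1,-3.4,-1,0,0,0,100,0,0,-2,0,0,0,100,0,0,-2,0,0,0,100,0,0,-2,0,0,0,100,0,0,-2,0,0,0,100,0,0,-1,0,0,0,100,0,0,-0.9,0,0,0,100,0,0,0,0,0,0,100,0,0,0,0,0,0,100]
}}

```text
clock: 6.15
ee_pos: [0.5002, -0.1437, 0.193]
ee_rot: [0.0, 1.0, 0.023, 0.0]
ft_force: [-0.1, -1.0, -0.7]
gripper_width: 0.0852
finger_force: 0.0
```

{"method": "drive_tool", "body": {
  "increments": [0,0,0,0,0,0,25,0,0,0,0,0,0,10,0,0,0,0,0,0,0,0,0,0,0,0,0,0,0,0,0,0,0,0,0,0,0,0,0,0,0,0,0,0,0,0,0,0,0,0,0,0,0,0,0,0],
  "newtons": 40
}}

```text
clock: 6.95
ee_pos: [0.5, -0.1434, 0.1926]
ee_rot: [0.0, 1.0, 0.023, 0.0]
ft_force: [0.1, -0.1, 2.4]
gripper_width: 0.0133
finger_force: 39.8
```

{"method": "drive_tool", "body": {
  "increments": [0,0,1,0,0,0,0,0,0,2,0,0,0,0,0,0,3,0,0,0,0,0,0,3,0,0,0,0,0,1.5,1,0,0,0,0,0.2,2.5,0,0,0,0.06,0,0.25,3,0,0,0,0.06,0,0.25,3,0,0,0,0.07,0,0.25,3,0,0,0,0.07,0,0.25,3,0,0,0,0.07,0,0.25,3,0,0,0,0.07,0,0.2,3,0,0,0,0.06,0,0.2,2.15,0,0,0,0.05,0,0.2,0.5,0,0,0,0,0,0,0,0,0,0,0,0,0,0,0,0,0,0,0]
}}

```text
clock: 8.55
ee_pos: [0.5199, 0.1028, 0.2918]
ee_rot: [0.0, 0.962, 0.274, -0.001]
ft_force: [-1.4, -0.6, -1.7]
gripper_width: 0.0132
finger_force: 39.4
```

```bash
python3 - <<'E'
from h import *
np.set_printoptions(precision=4,suppress=True)
im,s=wcam(); save(im,"w3"); print(s["ee_pos"],s["ee_rot"],s["joint_pos"],s["ft_force"],s["gripper_width"])
a=[cv2.cvtColor(im["color"],cv2.COLOR_RGB2BGR)[80:330,180:480]]
X=np.array([s["ee_pos"][0],s["ee_pos"][1],.21])
for n in("scene","side"):
    i=get_image(n); c=proj(i,X).astype(int); a.append(cv2.resize(cv2.cvtColor(i["color"],cv2.COLOR_RGB2BGR)[c[1]-50:c[1]+50,c[0]-60:c[0]+60],(300,250)))
    for q in("plug","mouth","plug_bar"):
        for r in pinpoint(q,i)[:3]:
            if abs(np.array(r["location"])-c).max()<60: print(n,q,round(r["score"],2),np.array(r["location"]), "expected plug px",proj(i,s["ee_pos"]-[0,0,.0426 if q=="plug" else -.01]),"mouth(.5178,.1031)",proj(i,[.5178,.1031,.2]))
b=np.hstack(a[1:]); cv2.imwrite("pics/m3.png",np.vstack([cv2.resize(a[0],(600,340))[:340],b]))
E
```

```text
[0.5199 0.1028 0.2918] [ 0.      0.9617  0.2742 -0.0005] [-0.0287  0.034   1.6452 -0.0004  1.4634  0.9867] [-1.4455 -0.612  -1.7395] 0.013161286004469449
scene plug 0.81 [379.9 133.6] expected plug px [382.6071 134.475 ] mouth(.5178,.1031) [379.7223 152.6539]
scene mouth 0.86 [381.3 154.2] expected plug px [385.1155 112.9845] mouth(.5178,.1031) [379.7223 152.6539]
scene plug_bar 0.69 [385.8 112.7] expected plug px [385.1155 112.9845] mouth(.5178,.1031) [379.7223 152.6539]
side plug 0.63 [263.9 179.3] expected plug px [264.1579 180.5375] mouth(.5178,.1031) [267.2065 199.4606]
side mouth 0.94 [264.7 199.9] expected plug px [261.5058 159.172 ] mouth(.5178,.1031) [267.2065 199.4606]
side plug_bar 0.75 [261.9 158.8] expected plug px [261.5058 159.172 ] mouth(.5178,.1031) [267.2065 199.4606]
```

View pics/m3.png

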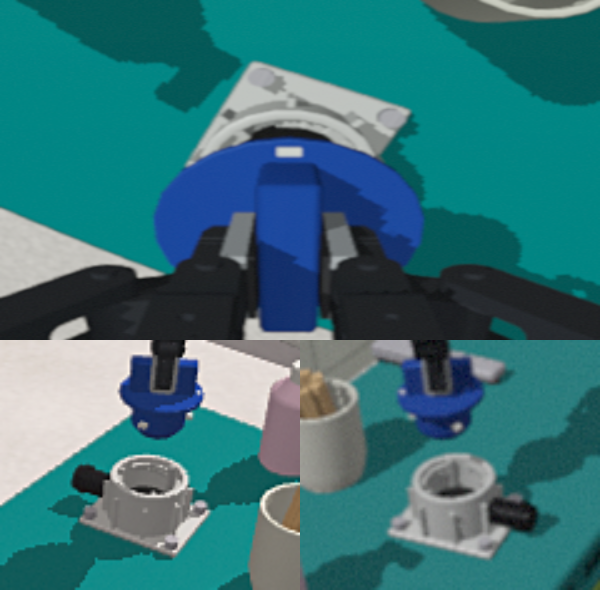

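The plug hangs upright over the mouth. I'll overlay projected circles on both views to check the alignment.

```bash
python3 - <<'E'
from h import *
s=read_state(); t=np.linspace(0,2*np.pi,200); e=s["ee_pos"]; rows=[]
for n in("scene","side"):
    i=get_image(n); save(i,n+"4"); c=proj(i,[.518,.103,.215]); f=6.5
    M=np.float32([[f,0,-f*(c[0]-31)],[0,f,-f*(c[1]-45)]])
    im=cv2.warpAffine(cv2.cvtColor(i["color"],cv2.COLOR_RGB2BGR),M,(400,590),flags=cv2.INTER_CUBIC)
    for cen,r,col in(((.5178,.1031,.2),.036,(0,0,255)),((.5178,.1031,.2),.030,(0,255,255)),((e[0],e[1],e[2]-.0426+.0385),.036,(255,255,255)),((e[0],e[1],e[2]-.0426),.017,(0,255,0))):
        P=np.array([proj(i,[cen[0]+r*np.cos(a),cen[1]+r*np.sin(a),cen[2]]) for a in t])
        cv2.polylines(im,[np.int32((P@M[:,:2].T+M[:,2]))],True,col,1)
    rows.append(im)
cv2.imwrite("pics/ov.png",np.hstack(rows))
E
```

```text
(no output)
```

View pics/ov.png

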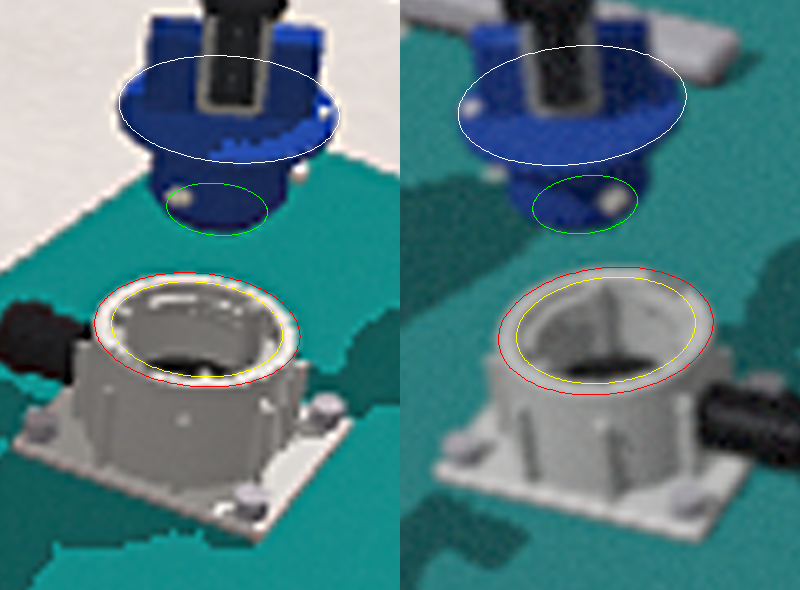

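The overlays fit: the rim matches (0.5178, 0.1031) and the plug sits on the TCP axis. I'll correct x by -2 mm and lower.

{"method": "drive_tool", "body": {
  "increments": [-0.2,0,0,0,0,0,0,0,0,-1.5,0,0,0,0,0,0,-1.5,0,0,0,0,0,0,-1.5,0,0,0,0,0,0,-1,0,0,0,0,0,0,-0.4,0,0,0,0,0,0,0,0,0,0,0,0,0,0,0,0,0,0]
}}

```text
clock: 9.9
ee_pos: [0.5187, 0.1031, 0.2337]
ee_rot: [0.0, 0.962, 0.275, 0.0]
ft_force: [0.1, -0.1, -1.0]
gripper_width: 0.0134
finger_force: 39.4
```

{"method": "drive_tool", "body": {
  "increments": [0,0,-0.1,0,0,0,0,0,0,-0.1,0,0,0,0,0,0,-0.1,0,0,0,0,0,0,-0.1,0,0,0,0,0,0,-0.1,0,0,0,0,0,0,-0.1,0,0,0,0,0,0,0,0,0,0,0,0,0,0,0,0,0,0]
}}

```text
clock: 10.7
ee_pos: [0.5182, 0.1031, 0.2271]
ee_rot: [-0.0, 0.962, 0.275, -0.0]
ft_force: [-0.4, -0.6, -1.5]
gripper_width: 0.0135
finger_force: 39.4
```

{"method": "drive_tool", "body": {
  "increments": [0,0,-0.1,0,0,0,0,0,0,-0.1,0,0,0,0,0,0,-0.1,0,0,0,0,0,0,0,0,0,0,0,0,0,0,0,0,0,0]
}}

```text
clock: 11.2
ee_pos: [0.5183, 0.1031, 0.2241]
ee_rot: [-0.0, 0.962, 0.275, -0.0]
ft_force: [-0.2, 0.1, -2.1]
gripper_width: 0.0131
finger_force: 39.3
```

```bash
python3 -c "
from rig import *
s=read_state();print(s['ft_force'],s['moment'],s['ee_pos'],s['joint_pos'])"
```

```text
[-0.23506133  0.11558995 -2.10881467] [-0.11749038  0.16291033  0.02122986] [0.51825119 0.10313086 0.22414519] [-2.84183879e-02  8.33846226e-02  1.73092876e+00  4.87707636e-05
  1.32756128e+00  9.86117468e-01]
```

{"method": "drive_tool", "body": {
  "increments": [0,0,-0.05,0,0,0,0,0,0,0,0,0,0,0,0,0,-0.05,0,0,0,0,0,0,0,0,0,0,0,0,0,0,0,0,0,0]
}}

```text
clock: 11.7
ee_pos: [0.5184, 0.1031, 0.2237]
ee_rot: [0.0, 0.962, 0.275, 0.0]
ft_force: [-2.5, -0.4, 4.2]
gripper_width: 0.0129
finger_force: 40.1
```

{"method": "drive_tool", "body": {
  "increments": [0,0,0,0,0,0.04,0,0,0,0,0,0,0.04,0,0,0,0,0,0,0.04,0,0,0,0,0,0,0.04,0,0,0,0,0,0,0.04,0,0,0,0,0,0,0.04,0,0,0,0,0,0,0.04,0,0,0,0,0,0,0.04,0,0,0,0,0,0,0,0]
}}

```text
clock: 12.6
ee_pos: [0.5185, 0.103, 0.2231]
ee_rot: [0.0, 0.905, 0.424, 0.0]
ft_force: [0.0, -0.4, -0.7]
gripper_width: 0.013
finger_force: 39.4
```

```bash
python3 -c "
from rig import *
s=read_state();print(s['ft_force'],s['moment'],s['ee_pos'],s['ee_rot'])"
```

```text
[ 0.03324408 -0.35553328 -0.74595301] [-0.175789    0.00735084  0.01750403] [0.51847499 0.10303351 0.22307799] [9.01447305e-05 9.05496726e-01 4.24353215e-01 1.40869137e-04]
```

The force vanished, so the lugs are over the openings. Now lowering.

{"method": "drive_tool", "body": {
  "increments": [0,0,-0.05,0,0,0.04,0,0,0,-0.1,0,0,0,0,0,0,-0.1,0,0,0,0,0,0,0,0,0,0,0,0,0,0,0,0,0,0]
}}

```text
clock: 13.1
ee_pos: [0.5182, 0.1032, 0.2205]
ee_rot: [-0.0, 0.897, 0.442, -0.0]
ft_force: [1.1, -1.1, -2.0]
gripper_width: 0.013
finger_force: 39.3
```

{"method": "drive_tool", "body": {
  "increments": [0,0,-0.1,0,0,0,0,0,0,-0.1,0,0,0,0,0,0,-0.1,0,0,0,0,0,0,-0.1,0,0,0,0,0,0,-0.1,0,0,0,0,0,0,0,0,0,0,0,0,0,0,0,0,0,0]
}}

```text
clock: 13.8
ee_pos: [0.5182, 0.1032, 0.2156]
ee_rot: [-0.0, 0.897, 0.442, -0.0]
ft_force: [-0.4, -0.1, -2.0]
gripper_width: 0.0134
finger_force: 39.3
```

```bash
python3 -c "
from rig import *
s=read_state();print(s['ft_force'],s['moment'],s['ee_pos'],s['ee_rot'],s['joint_pos'])"
```

```text
[-0.40177769 -0.07077878 -2.02614276] [-0.1124132   0.06945244  0.00589563] [0.51823294 0.10315123 0.21564821] [-8.58480125e-05  8.96876793e-01  4.42280447e-01 -1.33080507e-04] [-2.83674693e-02  9.16749915e-02  1.73978938e+00  2.82863771e-05
  1.31044384e+00  6.26142084e-01]
```

{"method": "drive_tool", "body": {
  "increments": [0,0,-0.1,0,0,0,0,0,0,-0.07,0,0,0,0,0,0,0,0,0,0,0,0,0,0,0,0,0,0,0,0,0,0,0,0,0]
}}

```text
clock: 14.3
ee_pos: [0.5184, 0.1031, 0.2141]
ee_rot: [0.0, 0.897, 0.442, 0.0]
ft_force: [-0.6, -0.9, -1.1]
gripper_width: 0.0134
finger_force: 39.4
```

{"method": "drive_tool", "body": {
  "increments": [0,0,0,0,0,-0.04,0,0,0,0,0,0,-0.04,0,0,0,0,0,0,-0.04,0,0,0,0,0,0,-0.04,0,0,0,0,0,0,0,0]
}}

```text
clock: 14.8
ee_pos: [0.5181, 0.1032, 0.2141]
ee_rot: [-0.0, 0.929, 0.369, -0.0]
ft_force: [-0.8, -1.2, -1.9]
gripper_width: 0.0134
finger_force: 39.5
```

```bash
python3 -c "
from rig import *
s=read_state();print(s['ft_force'],s['moment'],s['ee_pos'],s['ee_rot'])"
```

```text
[-0.77510763 -1.19880812 -1.9131821 ] [-0.12616463  0.13867703  0.04147571] [0.51812696 0.10318496 0.21405207] [-1.02855723e-04  9.29400279e-01  3.69073252e-01 -2.14176905e-04]
```

{"method": "drive_tool", "body": {
  "increments": [0,0,-0.01,0,0,-0.04,0,0,0,-0.01,0,0,-0.04,0,0,0,-0.01,0,0,-0.04,0,0,0,-0.01,0,0,-0.04,0,0,0,-0.01,0,0,-0.04,0,0,0,-0.01,0,0,-0.04,0,0,0,-0.01,0,0,-0.04,0,0,0,-0.01,0,0,-0.04,0,0,0,0,0,0,0,0]
}}

```text
clock: 15.7
ee_pos: [0.5183, 0.1031, 0.2134]
ee_rot: [0.0, 0.976, 0.217, -0.0]
ft_force: [-0.6, 0.1, 0.1]
gripper_width: 0.0133
finger_force: 39.6
```

```bash
cat > st.py <<'E'
from rig import *
import math
s=read_state();q=s['ee_rot'];print(s['clock'],s['ft_force'].round(1),s['moment'].round(2),s['ee_pos'].round(4),"yaw",round(2*math.atan2(q[2],q[1]),3),"j6",s['joint_pos'][5],"tau6",s['tau'][5])
E
python3 st.py
```

```text
15.7 [-0.6  0.1  0.1] [-0.15  0.24  0.01] [0.5183 0.1031 0.2134] yaw 0.437 j6 1.1055307306917577 tau6 0.40947631001472473
```

{"method": "drive_tool", "body": {
  "increments": [0,0,-0.013,0,0,-0.04,0,0,0,-0.013,0,0,-0.04,0,0,0,-0.013,0,0,-0.04,0,0,0,-0.013,0,0,-0.04,0,0,0,-0.013,0,0,-0.04,0,0,0,-0.013,0,0,-0.04,0,0,0,-0.013,0,0,-0.04,0,0,0,-0.013,0,0,-0.04,0,0,0,-0.013,0,0,-0.04,0,0,0,-0.013,0,0,-0.04,0,0,0,0,0,0,0,0]
}}

```text
clock: 16.8
ee_pos: [0.5185, 0.103, 0.2124]
ee_rot: [0.0, 1.0, 0.019, 0.0]
ft_force: [-0.8, -1.1, 1.5]
gripper_width: 0.0134
finger_force: 39.9
```

```bash
python3 st.py
```

```text
16.8 [-0.8 -1.1  1.5] [-0.18  0.25 -0.03] [0.5185 0.103  0.2124] yaw 0.037 j6 1.5049404865099685 tau6 0.3796134050935507
```

{"method": "drive_tool", "body": {
  "increments": [0,0,-0.015,0,0,-0.04,0,0,0,-0.015,0,0,-0.04,0,0,0,-0.015,0,0,-0.04,0,0,0,-0.015,0,0,-0.04,0,0,0,-0.015,0,0,-0.04,0,0,0,-0.015,0,0,-0.04,0,0,0,-0.015,0,0,-0.04,0,0,0,-0.015,0,0,-0.04,0,0,0,0,0,0,0,0]
}}

```text
clock: 17.7
ee_pos: [0.5187, 0.103, 0.2114]
ee_rot: [0.0, 0.99, -0.141, 0.001]
ft_force: [-1.3, -1.5, 3.9]
gripper_width: 0.013
finger_force: 40.1
```

```bash
python3 st.py
```

```text
17.7 [-1.3 -1.5  3.9] [-0.25  0.26 -0.03] [0.5187 0.103  0.2114] yaw -0.282 j6 1.824518479525234 tau6 0.35782892256975174
```

{"method": "drive_tool", "body": {
  "increments": [0,0,-0.02,0,0,-0.03,0,0,0,-0.02,0,0,-0.03,0,0,0,-0.02,0,0,-0.03,0,0,0,-0.02,0,0,-0.03,0,0,0,-0.02,0,0,-0.03,0,0,0,0,0,0,0,0]
}}

```text
clock: 18.3
ee_pos: [0.5187, 0.1029, 0.2105]
ee_rot: [0.0, 0.977, -0.214, 0.001]
ft_force: [-1.4, -2.1, 5.2]
gripper_width: 0.013
finger_force: 40.4
```

```bash
python3 st.py
```

```text
18.3 [-1.4 -2.1  5.2] [-0.38  0.37 -0.  ] [0.5187 0.1029 0.2105] yaw -0.432 j6 1.9741846515262238 tau6 0.255917776376009
```

{"method": "drive_tool", "body": {
  "increments": [0,0,-0.015,0,0,-0.025,0,0,0,-0.015,0,0,-0.025,0,0,0,-0.015,0,0,-0.025,0,0,0,-0.015,0,0,-0.025,0,0,0,0,0,0,0,0]
}}

```text
clock: 18.8
ee_pos: [0.5187, 0.1029, 0.2099]
ee_rot: [0.0, 0.965, -0.263, 0.001]
ft_force: [-2.0, -2.0, 5.0]
gripper_width: 0.0129
finger_force: 40.4
```

```bash
python3 st.py
```

```text
18.8 [-2. -2.  5.] [-0.35  0.42  0.05] [0.5187 0.1029 0.2099] yaw -0.532 j6 2.074043507999432 tau6 0.23131772875785828
```

{"method": "drive_tool", "body": {
  "increments": [0,0,-0.01,0,0,-0.02,0,0,0,-0.01,0,0,-0.02,0,0,0,-0.01,0,0,-0.02,0,0,0,0,0,0,0,0]
}}

```text
clock: 19.2
ee_pos: [0.5187, 0.1029, 0.2096]
ee_rot: [0.0, 0.957, -0.291, 0.001]
ft_force: [-1.7, -2.0, 5.7]
gripper_width: 0.0133
finger_force: 40.5
```

```bash
python3 st.py
```

```text
19.2 [-1.7 -2.   5.7] [-0.34  0.41  0.02] [0.5187 0.1029 0.2096] yaw -0.591 j6 2.1338825790316984 tau6 0.2098292112350464
```

{"method": "drive_tool", "body": {
  "increments": [0,0,0,0,0,-0.02,0,0,0,0,0,0,-0.02,0,0,0,0,0,0,0,0]
}}

```text
clock: 19.5
ee_pos: [0.5186, 0.1029, 0.2097]
ee_rot: [0.0, 0.951, -0.31, 0.001]
ft_force: [-2.5, -2.3, 6.5]
gripper_width: 0.0132
finger_force: 40.5
```

```bash
python3 st.py
```

```text
19.5 [-2.5 -2.3  6.5] [-0.46  0.45  0.37] [0.5186 0.1029 0.2097] yaw -0.631 j6 2.1732477274293687 tau6 0.5681262351572514
```

The moment has risen to 0.37 N m and the height has stopped changing, so the plug is home. I'll release and lift.

{"method": "drive_tool", "body": {
  "increments": [0,0,0,0,0,0.015,0,0,0,0,0,0,0,30,0,0,0,0,0,0,60,0,0,0,0,0,0,80,0,0,0,0,0,0,80,0,0,0,0,0,0,80,0,0,1,0,0,0,80,0,0,2,0,0,0,80,0,0,3,0,0,0,80,0,0,3,0,0,0,80,0,0,1,0,0,0,80,0,0,0,0,0,0,80,0,0,0,0,0,0,80]
}}

```text
clock: 20.8
ee_pos: [0.5178, 0.1032, 0.3078]
ee_rot: [0.0, 0.953, -0.304, -0.001]
ft_force: [0.8, 0.5, -1.2]
gripper_width: 0.0682
finger_force: 0.0
```

```bash
python3 st.py; python3 - <<'E'
from h import *
t=np.linspace(0,2*np.pi,200); rows=[]
for n in("scene","side"):
    i=get_image(n); c=proj(i,[.518,.103,.2]); f=6.5
    M=np.float32([[f,0,-f*(c[0]-31)],[0,f,-f*(c[1]-40)]])
    im=cv2.warpAffine(cv2.cvtColor(i["color"],cv2.COLOR_RGB2BGR),M,(400,520),flags=cv2.INTER_CUBIC)
    for z,col in((.2055,(255,255,255)),(.2,(0,0,255))):
        P=np.array([proj(i,[.518+.036*np.cos(a),.103+.036*np.sin(a),z]) for a in t])
        cv2.polylines(im,[np.int32((P@M[:,:2].T+M[:,2]))],True,col,1)
    rows.append(im)
    for q in("plug","plug_bar"):
        for r in pinpoint(q,i)[:4]:
            if abs(np.array(r["location"])-c).max()<40: print(n,q,np.array(r["location"]),"home:",proj(i,[.518,.103,.167 if q=="plug" else .2195]))
cv2.imwrite("pics/fin.png",np.hstack(rows))
E
```

```text
20.8 [ 0.8  0.5 -1.2] [0.01 0.01 0.02] [0.5178 0.1032 0.3078] yaw -0.619 j6 2.1611269316844672 tau6 -0.0004677160904975608
scene plug [377.9 164.3] home: [378.42100686 164.41853151]
scene plug_bar [380.8 143.7] home: [380.60098254 145.50798598]
side plug [264.8 210.9] home: [268.60673746 211.21469484]
side plug_bar [267.  192.2] home: [266.26781414 192.18533051]
side plug_bar [267.9 202.2] home: [266.26781414 192.18533051]
```

View pics/fin.png

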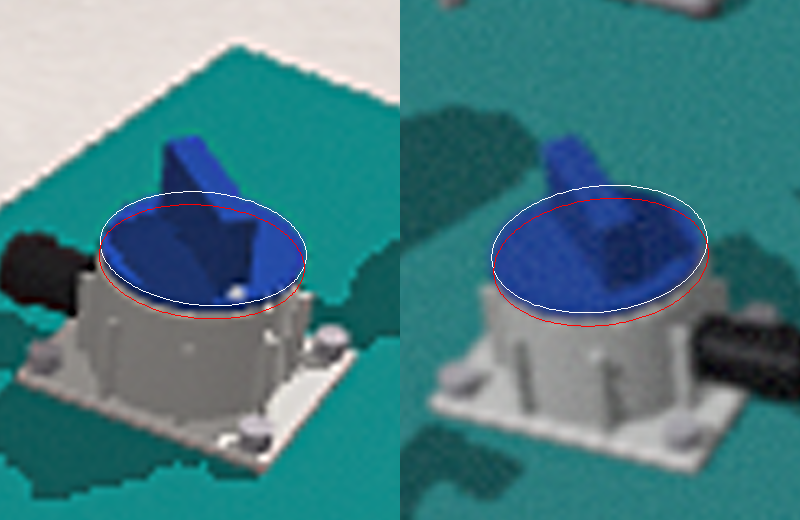

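The plug sits level, and its flange matches the fully-home circle in both views. The hand is clear, so I'm handing in.

```bash
python3 -c "
from rig import *
print(job_done())"
```

```text
the job is handed in; nothing more can be done
None
```

The plug dropped into the thread start, was run in clockwise to its stop (33 mm below the rim by the arm's readings) and released, and the job is handed in; the verdict was not shown.

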